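Fold the stops flat along the fence

TASK

Clear the stop fence for the next board: starting at the end away from the long stop, run your fingertips along the fence with a light touch so that the four short wooden stops fold flat against it, one after another in order along the row. Leave the long stop standing square out, and leave the spool, dowel, offcut and mallet where they are. Do not press hard on the fence or its stops, pick nothing up, and take the hand clear at the end.

Things in the scene. Friction and masses are not known exactly. Their poses are not given: they have to be found in the camera images.
- fence: Fixed aluminium L-rail, 400 mm long, 40 high, 32 thick, with five wooden swing stops on the front face, towards the robot. Origin: on the bench, mid-length, in the plane of the front face. x: out of the back, away from the robot; y: along the rail towards the long stop; z up. A foot 5 mm high sticks out 24 mm in front of the face, all along. Stops hang on upright pins 12 mm in front of the face.
- stop1 (a joint): Swing angle of short stop 1 (counted from the end away from the long stop), rad: 0 = standing square out from the fence, 1.57 = folded flat along it with its tip towards the long-stop end (turning clockwise seen from above); limits 0 and 1.6. No spring: a light stiff hinge (about 0.015 N m) that stays where it is left. It starts between 0 and 0.5.
- stop1_pivot (a point): Point on the pin axis of short stop 1, on its upper face, 36 mm above the bench, 12 mm in front of the fence's face, at the fence's own y = -165 mm. Axes as the fence's.
- stop1_tip (a point): Tip of short stop 1, level with its upper face. The stop is a wooden bar 10 mm thick and 28 mm high (from 8 to 36 mm above the bench) that reaches 45 mm from its pin to its rounded tip; round the pin it is 12 mm across. Folded flat, its outer side is 17 mm in front of the fence's face (18 mm at the pin).
- stop2 (a joint): Swing angle of short stop 2 (counted from the end away from the long stop), rad: 0 = standing square out from the fence, 1.57 = folded flat along it with its tip towards the long-stop end (turning clockwise seen from above); limits 0 and 1.6. No spring: a light stiff hinge (about 0.015 N m) that stays where it is left. It starts between 0 and 0.5.
- stop2_pivot (a point): Point on the pin axis of short stop 2, on its upper face, 36 mm above the bench, 12 mm in front of the fence's face, at the fence's own y = -103 mm. Axes as the fence's.
- stop2_tip (a point): Tip of short stop 2, level with its upper face. The stop is a wooden bar 10 mm thick and 28 mm high (from 8 to 36 mm above the bench) that reaches 45 mm from its pin to its rounded tip; round the pin it is 12 mm across. Folded flat, its outer side is 17 mm in front of the fence's face (18 mm at the pin).
- stop3 (a joint): Swing angle of short stop 3 (counted from the end away from the long stop), rad: 0 = standing square out from the fence, 1.57 = folded flat along it with its tip towards the long-stop end (turning clockwise seen from above); limits 0 and 1.6. No spring: a light stiff hinge (about 0.015 N m) that stays where it is left. It starts between 0 and 0.5.
- stop3_pivot (a point): Point on the pin axis of short stop 3, on its upper face, 36 mm above the bench, 12 mm in front of the fence's face, at the fence's own y = -41 mm. Axes as the fence's.
- stop3_tip (a point): Tip of short stop 3, level with its upper face. The stop is a wooden bar 10 mm thick and 28 mm high (from 8 to 36 mm above the bench) that reaches 45 mm from its pin to its rounded tip; round the pin it is 12 mm across. Folded flat, its outer side is 17 mm in front of the fence's face (18 mm at the pin).
- stop4 (a joint): Swing angle of short stop 4 (counted from the end away from the long stop), rad: 0 = standing square out from the fence, 1.57 = folded flat along it with its tip towards the long-stop end (turning clockwise seen from above); limits 0 and 1.6. No spring: a light stiff hinge (about 0.015 N m) that stays where it is left. It starts between 0 and 0.5.
- stop4_pivot (a point): Point on the pin axis of short stop 4, on its upper face, 36 mm above the bench, 12 mm in front of the fence's face, at the fence's own y = 21 mm. Axes as the fence's.
- stop4_tip (a point): Tip of short stop 4, level with its upper face. The stop is a wooden bar 10 mm thick and 28 mm high (from 8 to 36 mm above the bench) that reaches 45 mm from its pin to its rounded tip; round the pin it is 12 mm across. Folded flat, its outer side is 17 mm in front of the fence's face (18 mm at the pin).
- long_stop (a joint): Swing angle of the long stop, rad, same sense as the short ones: 0 = square out, 1.57 = folded. It starts at 0 and is to stay there; hinge friction about 0.03 N m.
- long_stop_tip (a point): Tip of the long stop, on its upper face, 36 mm above the bench. Same bar as the short ones but 85 mm long from its pin, which is at the fence's own y = 141 mm.
- spool: Empty wooden thread spool standing upright, 40 mm across, 50 mm high, loose, in front of the fence. Origin: centre of its underside. Bystander.
- dowel: Loose round wooden dowel standing upright behind the fence, 24 mm across, 70 mm high. Origin: centre of its underside. Bystander.
- offcut: Loose wooden offcut lying behind the fence, 45 x 90 x 24 mm. Origin: centre of its underside. Bystander.
- mallet: Loose wooden mallet lying on the bench past the long-stop end: head 52 mm across and 90 mm long, handle along its own +x, 170 mm, 20 mm thick. Origin: on the bench under the head. Bystander.

How it is judged:
By the outcome, as a careful person would: the job done as asked, in the order asked, and still so for the second after the job is handed in, with the robot touching nothing.
It also fails if it takes over 40 s, if anything falls off the work surface, if the arm or the gripper's body presses on something with over 40 N, if the wrist force passes 120 N, or if a joint passes its speed limit or range.

ROBOT

A 6-joint arm with a two-finger parallel gripper is mounted at the origin on the work surface. World frame = base frame: x ahead of the robot, y to its left, z up, the work surface at z = 0. Lengths are in m, angles in rad, forces in N, time in s.
With the tool pointing down it reaches from about 0.35 to 0.975 m from the base axis. Payload 4.9 kg.
Tool frame: the origin (TCP) lies at the very end of the fingers, on their centre line; the grasp point (between the pads) lies 19 mm behind it; z points along the fingers, y is the line along which they close (so a half turn about z gives the same grasp; the last joint's range is limited). The gripper opens to 85 mm and grips with 20 to 120 N. Pads are 22 mm wide; open, the fingers measure 114 mm over their backs; the gripper's body (76 mm by 85 mm) begins 54 mm behind the grasp point. The pads swing forward as they close: fully open they stand 13 mm farther back than shut.
Start: joints at [-0.119, 0.053, 1.613, -0, 1.476, -0.119], TCP at [0.625, 0, 0.231] pointing down, gripper open.
Joint ranges: [-3.01, 3.01], [-1.01, 2.22], [0.06, 2.58], [-1.02, 4.17], [0.09, 2.62], [-3.14, 3.14]. Speed limits (rad/s): [2.57, 2.57, 3.14, 3.14, 3.14, 3.14].

INTERFACE

Orientations are given as a rotation vector (axis times angle).
In Python, from station import ctrl gives the robot as it stands. The module is installed in compiled form; this text tells all that it offers.
- The arm moves only by the tool jog_arm, never from a script. Its argument "steps" is a list of rows, each an object with "delta_rot": the turn, a rotation vector about the tool's x, y, z in degrees, a list of three; "linear": the shift along the tool's x, y, z in m, a list of three; "grip": the finger opening in m, from 0 to 0.0854. In form: [{"delta_rot": [rx, ry, rz], "linear": [x, y, z], "grip": grip}, ...]. A call has 1 to 10 rows; each row shifts and turns the commanded pose from where the row before left it, along the tool's axes as they then stand; what a row does not reach is not made up. A row lasts 1/10 s, in which the tool goes at most 50 mm and 8.59 degrees, less where a joint would pass 70% of its speed; a pose out of reach is approached as far as the arm can. A call with a gripper value outside its range is refused whole. The fingers move at their own pace and stop on an object; "newtons" is the grip in N (left out, the last holds). Time passes only in rows, so rows that do not move let the fingers close. It gives the time, the measured TCP pose, the force, the opening and the grip force at its end, in the units of the state.
- ctrl.get_obs(): the state, without advancing time (a new reading comes with each control period).
- ctrl.get_image(name): name is "scene" or "side" or "wrist"; returns (picture, depth): 420x560x3 uint8, red, green, blue; 420x560 float32, m along the optical axis (not along the pixel's ray), 0 where there is no reading.
- ctrl.camera_info(name): a dict with "camera_matrix" (3x3 intrinsics, pixels), "distortion" ([k1, k2, p1, p2, k3] as OpenCV has them; the pictures are not rectified), "R" (3x3) and "t" (3): a world point X has camera coordinates R X + t; the wrist camera has in their place "T_tool_cam" (4x4, takes a point from camera to tool coordinates, whose origin is the TCP and whose axes are the flange's). Camera axes: x right, y down, z forward; pixel columns grow to the right and rows downward; lengths in m; the calibration is good to about 2 mm. A picture is of the moment at which its call begins: read the wrist's pose just before it. camera_info takes no time and is no camera call.
- ctrl.finish_job(): hands the job in; it is judged then, once.
The state is a dict: "t": time; "q": joint angles; "dq": joint speeds; "effort": joint torques, N m; "tool_pos": TCP position; "tool_rot": TCP orientation; "contact_force": force on the tool from outside, world axes, zero at the start; "wrist_torque": the same for the moment, N m; "opening": finger opening in m; "grip_force": force on a finger pad.
Only numpy, scipy, OpenCV 4.12 (cv2) and the standard library are available. Lean on these libraries where they do the work, as an engineer would, in place of code of your own. Each camera call takes 0.05 s, during which the arm holds its last target. There are 200 camera calls.

## Working session

There is one attempt and no reset: what is moved stays moved. The work goes in short steps, Python scripts to look and compute and a tool call to move; the robot and the scene stay as the last step left them, time stands still between calls to the robot, and variables do not carry over. Pictures are saved under pics/ and viewed, at most 10 in all, crops included, and the job is handed in when it is done.

Besides the shell and the picture viewer there is one more tool, called after "Emit:" as a command line: name --argument value ..., lists and objects as JSON in quotes. jog_arm: Moves the arm, as the interface text tells. Its arguments: {"type":"object","properties":{"steps":{"type":"array"},"newtons":{"type":"number"}},"required":["steps"]}

```bash
mkdir -p pics; cat > h.py <<'E'
import numpy as np, cv2
from station import ctrl
def save(n,f):
    p,d=ctrl.get_image(n); cv2.imwrite('pics/'+f+'.png',p[:,:,::-1]); np.save('pics/'+f+'.npy',d); return p,d
def cam(n):
    i=ctrl.camera_info(n); K=np.array(i['camera_matrix']);D=np.array(i['distortion'])
    if 'R' in i: return K,D,np.array(i['R']),np.array(i['t'])
    o=ctrl.get_obs(); T=np.eye(4);T[:3,:3]=cv2.Rodrigues(np.array(o['tool_rot'],float))[0];T[:3,3]=o['tool_pos']
    M=np.linalg.inv(T@np.array(i['T_tool_cam'])); return K,D,M[:3,:3],M[:3,3]
def ray(c,uv,z):
    K,D,R,t=c
    u=cv2.undistortPoints(np.array(uv,float).reshape(-1,1,2),K,D).reshape(-1,2)
    d=np.c_[u,np.ones(len(u))]@R; o=-R.T@t
    return o+d*((z-o[2])/d[:,2])[:,None]
def proj(c,X):
    K,D,R,t=c
    return cv2.projectPoints(np.array(X,float).reshape(-1,1,3),cv2.Rodrigues(R)[0],t,K,D)[0].reshape(-1,2)
E
python3 - <<'E'
from h import *
for n in('scene','side'):
    save(n,n+'0'); c=cam(n); print(n,-c[2].T@c[3])
o=ctrl.get_obs();print(o['tool_pos'],o['tool_rot'],o['t'],o['opening'],ctrl.camera_info('wrist')['T_tool_cam'])
a=cv2.imread('pics/scene0.png');b=cv2.imread('pics/side0.png')
E
```

```text
scene [ 0.85768207 -0.36857185  0.85053755]
side [ 0.36399269 -0.71707893  0.7169832 ]
[6.24433147e-01 7.05528916e-05 2.30163915e-01] [-2.22037453e+00 -2.22041795e+00  1.84608715e-03] 0.1 0.08571984839714486 [[-4.75653752e-04 -9.52290406e-01 -3.05192982e-01  7.79716185e-02]
 [ 9.99999879e-01 -4.90958631e-04 -2.66012048e-05 -4.95382888e-04]
 [-1.24505057e-04 -3.05192958e-01  9.52290524e-01 -1.41741567e-01]
 [ 0.00000000e+00  0.00000000e+00  0.00000000e+00  1.00000000e+00]]
```

View pics/scene0.png

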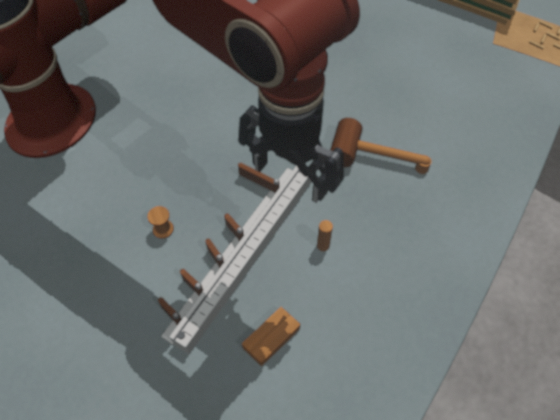

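View pics/side0.png

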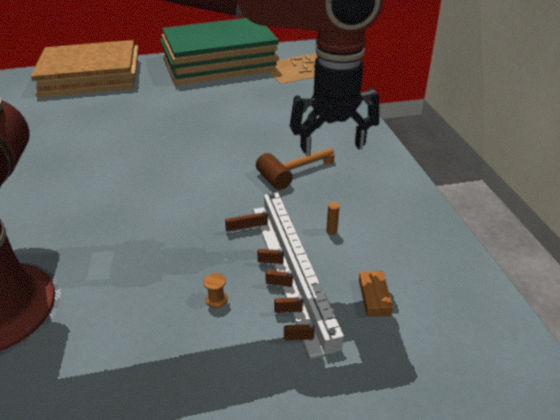

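The scene picture shows the fence running from (178,338) to (300,172). The short stops are at (170,309), (191,280), (214,250) and (233,225), with the long stop at (258,177) and the spool at (161,222). Next I'll measure from the depth cloud, split by height and colour.

```bash
cat > m.py <<'E'
from h import *
def cloud(n,f):
    p=cv2.imread(f'pics/{f}.png');d=np.load(f'pics/{f}.npy');K,D,R,t=cam(n)
    h,w=d.shape;uv=np.stack(np.meshgrid(np.arange(w),np.arange(h)),-1).reshape(-1,1,2).astype(float)
    u=cv2.undistortPoints(uv,K,D).reshape(-1,2);z=d.reshape(-1,1)
    X=(np.c_[u,np.ones(len(u))]*z-t)@R
    hsv=cv2.cvtColor(p,cv2.COLOR_BGR2HSV)
    return X.reshape(h,w,3),hsv,d
def measure(n,f):
    X,hsv,d=cloud(n,f);z=X[...,2]
    roi=(d>0)&(X[...,0]>.3)&(X[...,0]<.9)&(abs(X[...,1])<.45)
    top=roi&(hsv[...,1]<60)&(hsv[...,2]>110)&(z>.034)&(z<.046)
    top=cv2.morphologyEx(top.astype(np.uint8),cv2.MORPH_CLOSE,np.ones((5,5)))
    k,l,s,c=cv2.connectedComponentsWithStats(top);i=1+np.argmax(s[1:,4])
    P=X[(l==i)&(z>.034)&(z<.046)]
    r=cv2.minAreaRect(P[:,:2].astype(np.float32)*1000);print(n,'fence',r,'z',np.median(P[:,2]),len(P))
    print(cv2.boxPoints(r).round(1).tolist())
    br=roi&(hsv[...,1]>90)&((hsv[...,0]<25)|(hsv[...,0]>170))&(z>.006)&(z<.09)
    k,l,s,c=cv2.connectedComponentsWithStats(br.astype(np.uint8))
    for j in range(1,k):
        if s[j,4]<40: continue
        Q=X[l==j];t=Q[Q[:,2]>np.percentile(Q[:,2],97)-.006]
        rr=cv2.minAreaRect(t[:,:2].astype(np.float32)*1000)
        print(c[j].round(),s[j,4],'top z %.3f'%np.median(t[:,2]),'c',np.round(rr[0],1),np.round(rr[1],1),round(rr[2],1),cv2.boxPoints(rr).round().tolist())
if __name__=='__main__':
    measure('scene','scene0');measure('side','side0')
E
python3 m.py
```

```text
scene fence ((538.27490234375, -34.21095275878906), (79.55486297607422, 389.5388488769531), 2.345905303955078) z 0.03898297461367972 3919
[[490.6000061035156, 158.8000030517578], [506.5, -230.39999389648438], [586.0, -227.1999969482422], [570.0, 162.0]]
[371. 145.] 1466 top z 0.049 c [585.2 272.8] [35.9 87.5] 16.1 [[556.0, 310.0], [580.0, 226.0], [615.0, 236.0], [590.0, 320.0]]
[256. 173.] 175 top z 0.035 c [483.1 109.9] [76.6 11.3] 3.9 [[445.0, 113.0], [445.0, 102.0], [522.0, 107.0], [521.0, 118.0]]
[159. 220.] 473 top z 0.049 c [400.1 -69.3] [35.9 37.6] 42.3 [[374.0, -68.0], [400.0, -95.0], [426.0, -71.0], [401.0, -43.0]]
[231. 222.] 87 top z 0.035 c [508.2  -1.3] [ 8.6 34.7] 71.1 [[490.0, 0.0], [523.0, -11.0], [526.0, -3.0], [493.0, 8.0]]
[324. 233.] 269 top z 0.069 c [659.4  62.9] [20.6 21.1] 53.3 [[645.0, 61.0], [662.0, 48.0], [674.0, 65.0], [657.0, 78.0]]
[212. 248.] 86 top z 0.035 c [510.5 -61.5] [ 8.9 33.2] 67.3 [[493.0, -59.0], [524.0, -72.0], [527.0, -64.0], [497.0, -51.0]]
[188. 277.] 103 top z 0.035 c [ 512.2 -128.4] [ 8.5 35.9] 77.9 [[494.0, -129.0], [529.0, -136.0], [53
[... 1007 characters left out ...]
 -2.0], [532.0, -19.0], [537.0, -7.0], [493.0, 10.0]]
[278. 278.] 313 top z 0.034 c [516.6 -63.7] [13.2 48.8] 66.1 [[492.0, -60.0], [536.0, -80.0], [542.0, -67.0], [497.0, -48.0]]
[375. 293.] 1122 top z 0.023 c [ 677.6 -130.6] [93.4 45.4] 79.6 [[647.0, -172.0], [691.0, -181.0], [708.0, -89.0], [664.0, -81.0]]
[215. 288.] 514 top z 0.049 c [398.1 -69.8] [38.3 38.7] 20.8 [[373.0, -59.0], [387.0, -95.0], [423.0, -81.0], [409.0, -45.0]]
[287. 305.] 346 top z 0.035 c [ 516.9 -130.1] [11.3 44.7] 76.1 [[494.0, -130.0], [537.0, -141.0], [540.0, -130.0], [497.0, -119.0]]
[298. 332.] 378 top z 0.034 c [ 520.  -191.5] [11.  45.6] 77.1 [[497.0, -192.0], [541.0, -202.0], [544.0, -191.0], [499.0, -181.0]]
```

```bash
cat > f.py <<'E'
from m import *
import sys
def stops(n,f,o=None):
    X,hsv,d=cloud(n,f);z=X[...,2]
    m=(d>0)&(z>.037)&(z<.042)&(hsv[...,1]<70)&(abs(X[...,0]-.55)<.06)&(X[...,1]<.16)&(X[...,1]>-.25)
    P=X[m][:,:2]*1000
    # edges per y bin
    ys=np.arange(-215,150,15);E=[]
    for a in ys:
        q=P[abs(P[:,1]-a)<7.5,0]
        if len(q)>15:E.append((a,np.percentile(q,4),np.percentile(q,96)))
    E=np.array(E);
    for k in(1,2):
        p=np.polyfit(E[:,0],E[:,k],1)
        for _ in range(3):
            r=E[:,k]-np.polyval(p,E[:,0]);g=abs(r)<4;p=np.polyfit(E[g,0],E[g,k],1)
        print(n,'edge',k,'slope %.4f x(y=-30) %.1f'%(p[0],np.polyval(p,-30)),g.sum(),len(g))
    print('y ends',np.percentile(P[:,1],[.5,99.5]))
if __name__=='__main__':
    stops('scene','scene0');stops('side','side0')
E
python3 f.py
```

```text
scene edge 1 slope -0.0397 x(y=-30) 546.9 18 25
scene edge 2 slope -0.0387 x(y=-30) 576.0 25 25
y ends [-225.39268595  153.16187867]
side edge 1 slope -0.0368 x(y=-30) 545.9 12 25
side edge 2 slope -0.0413 x(y=-30) 574.6 25 25
y ends [-227.17246073  156.20808187]
```

Emit:
jog_arm --steps '[{"delta_rot": [0,0,8.5],"linear": [-0.022,-0.01,0],"grip": 0},{"delta_rot": [0,0,8.5],"linear": [-0.022,-0.01,0],"grip": 0},{"delta_rot": [0,0,8.5],"linear": [-0.022,-0.01,0],"grip": 0},{"delta_rot": [0,0,8.5],"linear": [-0.022,0,0],"grip": 0},{"delta_rot": [0,0,8.5],"linear": [-0.022,0,0],"grip": 0},{"delta_rot": [0,0,8.5],"linear": [-0.02,0.01,0],"grip": 0},{"delta_rot": [0,0,8.5],"linear": [-0.02,0.01,0],"grip": 0},{"delta_rot": [0,0,8.5],"linear": [-0.02,0.01,0],"grip": 0},{"delta_rot": [0,0,8.5],"linear": [-0.01,0.01,0],"grip": 0},{"delta_rot": [0,0,8.5],"linear": [0,0.01,0],"grip": 0}]'

```text
t: 1.1
tool_pos: [0.5323, -0.1826, 0.2307]
tool_rot: [-3.139, -0.125, 0.002]
contact_force: [0.3, 0.5, -0.4]
opening: -0.0003
grip_force: 0.0
```

Emit:
jog_arm --steps '[{"delta_rot": [0,0,2.3],"linear": [-0.008,0.025,0.02],"grip": 0},{"delta_rot": [0,0,0],"linear": [-0.008,0.025,0.03],"grip": 0},{"delta_rot": [0,0,0],"linear": [0,0,0.04],"grip": 0},{"delta_rot": [0,0,0],"linear": [0,0,0.04],"grip": 0},{"delta_rot": [0,0,0],"linear": [0,0,0],"grip": 0}]'

```text
t: 1.6
tool_pos: [0.5159, -0.2302, 0.0939]
tool_rot: [-3.133, -0.073, 0.019]
contact_force: [-0.6, 1.0, 0.1]
opening: -0.0001
grip_force: 0.0
```

```bash
cat > look.py <<'E'
import sys
from m import *
tag=sys.argv[1]
O=np.array([545.5,-29]);s=np.hypot(1,.039);ey=np.array([-.039,1])/s;ex=np.array([1,.039])/s
o=ctrl.get_obs();p=np.array(o['tool_pos'])*1000-np.r_[O,0]
print('t',o['t'],'tcp fence',(p[:2]@ex).round(1),(p[:2]@ey).round(1),p[2].round(1),np.round(o['contact_force'],1),np.round(o['tool_rot'],3))
for n in sys.argv[2:]:
    save(n,n+tag);X,hsv,d=cloud(n,n+tag);z=X[...,2];q=X[...,:2]*1000-O;fx=q@ex;fy=q@ey
    br=(d>0)&(hsv[...,1]>90)&((hsv[...,0]<25)|(hsv[...,0]>170))&(z>.029)&(z<.042)&(fx<0)&(fx>-110)&(abs(fy)<200)
    k,l,st,c=cv2.connectedComponentsWithStats(br.astype(np.uint8))
    for j in range(1,k):
        if st[j,4]<30: continue
        m=l==j;r=cv2.fitLine(np.c_[fx[m],fy[m]].astype(np.float32),cv2.DIST_HUBER,0,.01,.01).ravel()
        a=np.arctan2(r[1],-r[0]);a=(a+np.pi/2)%np.pi-np.pi/2
        print(n,'stop c',fx[m].mean().round(1),fy[m].mean().round(1),'fx',np.percentile(fx[m],[2,98]).round(1),'fy',np.percentile(fy[m],[2,98]).round(1),'ang %.2f'%a,st[j,4])
E
python3 look.py 1 wrist scene side
```

```text
t 1.6 tcp fence -37.4 -199.9 93.9 [-0.6  1.   0.1] [-3.133 -0.073  0.019]
wrist stop c -29.7 -36.1 fx [-50.4  -6.4] fy [-48.1 -23. ] ang 0.49 1444
wrist stop c -31.6 -101.4 fx [-53.1  -6. ] fy [-109.9  -92.7] ang 0.28 1294
wrist stop c -7.3 -168.4 fx [-12.   -5.3] fy [-171.7 -163.4] ang -1.00 100
wrist stop c -35.0 -160.7 fx [-53.4 -17.8] fy [-168.3 -153.2] ang 0.25 886
scene stop c -56.1 140.0 fx [-90.8 -21.3] fy [136.2 144.4] ang 0.01 164
scene stop c -35.5 28.6 fx [-51.3 -20.4] fy [20.5 37.1] ang 0.42 88
scene stop c -34.9 -31.4 fx [-49.5 -21.7] fy [-40.1 -22.9] ang 0.48 86
scene stop c -36.3 -98.4 fx [-51.8 -21.6] fy [-104.3  -91.9] ang 0.27 100
scene stop c -35.8 -159.6 fx [-52.2 -20.5] fy [-166.7 -153.5] ang 0.28 104
side stop c -55.9 138.5 fx [-94.  -13.8] fy [133.8 146.4] ang 0.02 187
side stop c -34.4 26.1 fx [-52.8 -10.5] fy [15.3 37.5] ang 0.41 118
side stop c -33.9 -33.2 fx [-52.2 -11.2] fy [-45.9 -21.6] ang 0.50 123
side stop c -35.2 -100.3 fx [-54.  -16.3] fy [-107.5  -91.8] ang 0.23 140
side stop c -34.9 -161.4 fx [-54.8 -12.5] fy [-170.7 -153.3] ang 0.31 175
```

View pics/wrist1.png

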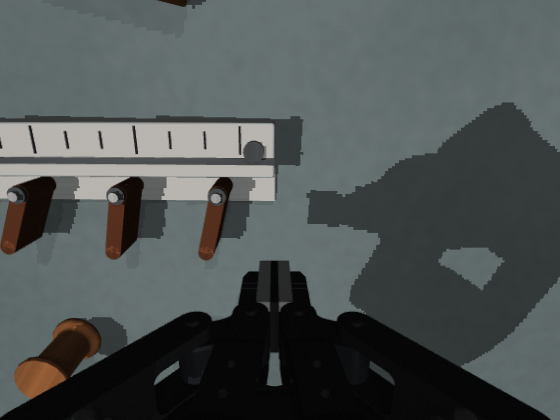

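```bash
python3 - <<'E'
from h import *
O=np.array([545.5,-29]);s=np.hypot(1,.039);ey=np.array([-.039,1])/s;ex=np.array([1,.039])/s
c=cam('wrist');P=ray(c,[(216,198),(116,197),(16,197)],.038)[:,:2]*1000-O
print((P@ex).round(1),(P@ey).round(1))
P=ray(c,[(274,158),(100,158),(274,122),(100,122)],.040)[:,:2]*1000-O
print((P@ex).round(1),(P@ey).round(1))
P=ray(c,[(274,200),(100,200)],.005)[:,:2]*1000-O
print((P@ex).round(1),(P@ey).round(1))
E
```

```text
[-11.  -10.8 -11.2] [-166.4 -102.8  -38.1]
[14.9 14.3 36.  35.5] [-202.9  -97.2 -202.8 -100.2]
[-21.2 -22.1] [-203.3  -74.7]
```

Emit:
jog_arm --steps '[{"delta_rot": [0,0,0.4],"linear": [0.003,0,0.02],"grip": 0},{"delta_rot": [0,0,0],"linear": [0.003,0,0.02],"grip": 0},{"delta_rot": [0,0,0],"linear": [0,0,0.02],"grip": 0},{"delta_rot": [0,0,0],"linear": [0,0,0.015],"grip": 0},{"delta_rot": [0,0,0],"linear": [0,0,0],"grip": 0},{"delta_rot": [0,0,0],"linear": [0,0,0],"grip": 0}]'

```text
t: 2.35
tool_pos: [0.5277, -0.233, 0.0278]
tool_rot: [3.14, 0.063, 0.003]
contact_force: [-0.3, -0.5, -0.3]
opening: 0.0003
grip_force: 0.0
```

```bash
python3 look.py 2
```

```text
t 2.35 tcp fence -25.8 -203.1 27.8 [-0.3 -0.5 -0.3] [3.14e+00 6.30e-02 3.00e-03]
```

Emit:
jog_arm --steps '[{"delta_rot": [0,0,0],"linear": [-0.005,0,0],"grip": 0},{"delta_rot": [0,0,0],"linear": [0,0,0.01],"grip": 0},{"delta_rot": [0,0,0],"linear": [0,-0.004,0],"grip": 0},{"delta_rot": [0,0,0],"linear": [0,0,0],"grip": 0},{"delta_rot": [0,0,0],"linear": [0,0,0],"grip": 0}]'

```text
t: 2.85
tool_pos: [0.5216, -0.2286, 0.0163]
tool_rot: [-3.141, -0.063, 0.0]
contact_force: [-0.3, 0.1, 0.3]
opening: -0.0002
grip_force: 0.0
```

```bash
python3 look.py 3
```

```text
t 2.85 tcp fence -31.7 -198.5 16.3 [-0.3  0.1  0.3] [-3.141 -0.063  0.   ]
```

Emit:
jog_arm --steps '[{"delta_rot": [0,0,0],"linear": [0,-0.005,0],"grip": 0},{"delta_rot": [0,0,0],"linear": [0,-0.005,0],"grip": 0},{"delta_rot": [0,0,0],"linear": [0,-0.005,0],"grip": 0},{"delta_rot": [0,0,0],"linear": [0,-0.005,0],"grip": 0},{"delta_rot": [0,0,0],"linear": [0,-0.005,0],"grip": 0},{"delta_rot": [0,0,0],"linear": [0,-0.005,0],"grip": 0}]'

```text
t: 3.45
tool_pos: [0.5204, -0.1985, 0.0164]
tool_rot: [3.141, 0.063, 0.0]
contact_force: [0.0, -1.1, -1.2]
opening: -0.0
grip_force: 0.6
```

Emit:
jog_arm --steps '[{"delta_rot": [0,0,0],"linear": [0,-0.005,0],"grip": 0},{"delta_rot": [0,0,0],"linear": [0,-0.005,0],"grip": 0},{"delta_rot": [0,0,0],"linear": [0,-0.005,0],"grip": 0},{"delta_rot": [0,0,0],"linear": [0,-0.005,0],"grip": 0},{"delta_rot": [0,0,0],"linear": [0,-0.005,0],"grip": 0},{"delta_rot": [0,0,0],"linear": [0,-0.005,0],"grip": 0}]'

```text
t: 4.05
tool_pos: [0.5192, -0.1683, 0.0163]
tool_rot: [-3.141, -0.063, -0.0]
contact_force: [-1.1, -0.5, 0.4]
opening: -0.0003
grip_force: 0.2
```

```bash
python3 look.py 4 wrist side
```

```text
t 4.05 tcp fence -31.7 -138.1 16.3 [-1.1 -0.5  0.4] [-3.141 -0.063 -0.   ]
wrist stop c -32.7 -33.1 fx [-53.3  -8.5] fy [-45.9 -20.4] ang 0.49 2534
wrist stop c -26.7 -99.7 fx [-41.2  -8.3] fy [-107.5  -92.1] ang 0.34 1377
wrist stop c -14.3 -141.0 fx [-20.8  -8.4] fy [-164.5 -120.7] ang 1.42 2951
side stop c -76.9 138.5 fx [-95.2 -58.3] fy [132.9 145.5] ang -0.01 89
side stop c -41.7 29.3 fx [-53.4 -29.7] fy [22.1 39.1] ang 0.42 78
side stop c -46.7 -26.9 fx [-53.1 -40.6] fy [-33.1 -19.1] ang 0.81 41
side stop c -45.3 -97.7 fx [-54.9 -36. ] fy [-102.3  -91.3] ang 0.12 73
side stop c -14.7 -157.7 fx [-18.7  -9.3] fy [-171.1 -147.6] ang -1.55 52
```

View pics/wrist4.png

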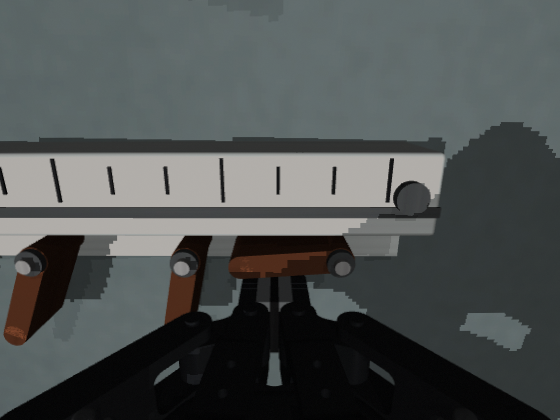

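The wrist picture shows stop 1 lying along the fence, from its pin at (342,263) to its tip at (235,268). It's at about 1.42 rad, so I'll move 3 mm closer and carry on.

Emit:
jog_arm --steps '[{"delta_rot": [0,0,0],"linear": [0.0015,0,0],"grip": 0},{"delta_rot": [0,0,0],"linear": [0.0015,0,0],"grip": 0},{"delta_rot": [0,0,0],"linear": [0,0,0],"grip": 0},{"delta_rot": [0,0,0],"linear": [0,-0.005,0],"grip": 0},{"delta_rot": [0,0,0],"linear": [0,-0.005,0],"grip": 0},{"delta_rot": [0,0,0],"linear": [0,-0.005,0],"grip": 0}]'

```text
t: 4.75
tool_pos: [0.5218, -0.1533, 0.0164]
tool_rot: [3.141, 0.063, 0.001]
contact_force: [0.2, 0.0, 0.1]
opening: -0.0001
grip_force: 0.0
```

```bash
python3 look.py 5 wrist
```

```text
t 4.75 tcp fence -28.5 -123.3 16.4 [0.2 0.  0.1] [3.141e+00 6.300e-02 1.000e-03]
wrist stop c -32.8 -32.7 fx [-53.5  -8.6] fy [-45.9 -20.4] ang 0.48 2339
wrist stop c -9.8 -103.1 fx [-14.5  -8. ] fy [-107.6  -97.4] ang -1.22 231
wrist stop c -12.1 -140.6 fx [-18.3  -7.9] fy [-163.8 -120.3] ang 1.52 2916
wrist stop c -28.8 -98.9 fx [-37.8 -20.1] fy [-104.4  -93.7] ang 0.15 833
```

Stop 1 is now at 1.52 rad with no measurable force. I'll continue along the row.

Emit:
jog_arm --steps '[{"delta_rot": [0,0,0],"linear": [0,-0.005,0],"grip": 0},{"delta_rot": [0,0,0],"linear": [0,-0.005,0],"grip": 0},{"delta_rot": [0,0,0],"linear": [0,-0.005,0],"grip": 0},{"delta_rot": [0,0,0],"linear": [0,-0.005,0],"grip": 0},{"delta_rot": [0,0,0],"linear": [0,-0.005,0],"grip": 0}]'

```text
t: 5.3
tool_pos: [0.519, -0.1285, 0.0156]
tool_rot: [3.141, 0.063, -0.006]
contact_force: [-4.5, -3.4, 1.2]
opening: 0.0
grip_force: 2.3
```

Emit:
jog_arm --steps '[{"delta_rot": [0,0,0],"linear": [0,-0.005,0],"grip": 0},{"delta_rot": [0,0,0],"linear": [0,-0.005,0],"grip": 0},{"delta_rot": [0,0,0],"linear": [0,-0.005,0],"grip": 0},{"delta_rot": [0,0,0],"linear": [0,-0.005,0],"grip": 0},{"delta_rot": [0,0,0],"linear": [0,-0.005,0],"grip": 0},{"delta_rot": [0,0,0],"linear": [0,-0.005,0],"grip": 0},{"delta_rot": [0,0,0],"linear": [0,-0.005,0],"grip": 0}]'

```text
t: 6.0
tool_pos: [0.5195, -0.0932, 0.0165]
tool_rot: [-3.141, -0.063, -0.001]
contact_force: [-0.4, -0.6, 0.2]
opening: -0.0005
grip_force: 0.2
```

```bash
python3 look.py 6 wrist
```

```text
t 6.0 tcp fence -28.5 -63.1 16.5 [-0.4 -0.6  0.2] [-3.141e+00 -6.300e-02 -1.000e-03]
wrist stop c -33.1 27.6 fx [-54.4  -8.5] fy [16.1 38.7] ang 0.42 2424
wrist stop c -9.7 -41.4 fx [-14.1  -7.9] fy [-45.7 -35.4] ang -1.25 235
wrist stop c -12.1 -78.7 fx [-18.1  -7.9] fy [-101.9  -58.5] ang 1.53 2921
wrist stop c -12.0 -139.8 fx [-18.1  -7.9] fy [-162.4 -119.4] ang 1.55 2876
wrist stop c -27.2 -33.8 fx [-34.6 -19. ] fy [-40.5 -26.9] ang 0.68 781
```

Emit:
jog_arm --steps '[{"delta_rot": [0,0,0],"linear": [-0.0005,-0.004,0],"grip": 0},{"delta_rot": [0,0,0],"linear": [0,-0.004,0],"grip": 0},{"delta_rot": [0,0,0],"linear": [0,-0.004,0],"grip": 0},{"delta_rot": [0,0,0],"linear": [0,-0.004,0],"grip": 0},{"delta_rot": [0,0,0],"linear": [0,-0.004,0],"grip": 0}]'

```text
t: 6.55
tool_pos: [0.5168, -0.0739, 0.0159]
tool_rot: [3.14, 0.063, -0.004]
contact_force: [-2.7, -1.6, -0.4]
opening: -0.0002
grip_force: 1.4
```

Emit:
jog_arm --steps '[{"delta_rot": [0,0,0],"linear": [0,-0.004,0],"grip": 0},{"delta_rot": [0,0,0],"linear": [0,-0.004,0],"grip": 0},{"delta_rot": [0,0,0],"linear": [0,-0.004,0],"grip": 0},{"delta_rot": [0,0,0],"linear": [0,-0.004,0],"grip": 0}]'

```text
t: 6.95
tool_pos: [0.5173, -0.0572, 0.0163]
tool_rot: [-3.141, -0.063, -0.001]
contact_force: [-1.7, -1.3, 0.4]
opening: -0.0002
grip_force: 1.0
```

Emit:
jog_arm --steps '[{"delta_rot": [0,0,0],"linear": [0,-0.005,0],"grip": 0},{"delta_rot": [0,0,0],"linear": [0,-0.005,0],"grip": 0},{"delta_rot": [0,0,0],"linear": [0,-0.005,0],"grip": 0},{"delta_rot": [0,0,0],"linear": [0,-0.005,0],"grip": 0},{"delta_rot": [0,0,0],"linear": [0,-0.004,0],"grip": 0}]'

```text
t: 7.45
tool_pos: [0.5166, -0.0332, 0.0165]
tool_rot: [-3.141, -0.063, -0.002]
contact_force: [0.3, -0.4, 0.8]
opening: 0.0002
grip_force: 0.0
```

```bash
python3 look.py 7 wrist
```

```text
t 7.45 tcp fence -29.0 -3.1 16.5 [ 0.3 -0.4  0.8] [-3.141e+00 -6.300e-02 -2.000e-03]
wrist stop c -12.2 -17.1 fx [-18.4  -8. ] fy [-40.2   3.2] ang 1.52 2914
wrist stop c -12.2 -78.0 fx [-18.2  -8. ] fy [-100.8  -57.6] ang 1.55 2868
wrist stop c -12.2 -119.7 fx [-16.2  -8.2] fy [-121.8 -118.4] ang 0.16 225
wrist stop c -9.9 20.3 fx [-14.8  -8.1] fy [16.1 26.1] ang -1.26 227
wrist stop c -27.6 26.9 fx [-35.  -19.6] fy [20.6 33.2] ang 0.58 769
```

Emit:
jog_arm --steps '[{"delta_rot": [0,0,0],"linear": [0,-0.004,0],"grip": 0},{"delta_rot": [0,0,0],"linear": [0,-0.004,0],"grip": 0},{"delta_rot": [0,0,0],"linear": [0,-0.004,0],"grip": 0},{"delta_rot": [0,0,0],"linear": [0,-0.004,0],"grip": 0},{"delta_rot": [0,0,0],"linear": [0,-0.004,0],"grip": 0},{"delta_rot": [0,0,0],"linear": [0,-0.004,0],"grip": 0},{"delta_rot": [0,0,0],"linear": [0,-0.004,0],"grip": 0},{"delta_rot": [0,0,0],"linear": [0,-0.004,0],"grip": 0},{"delta_rot": [0,0,0],"linear": [0,-0.004,0],"grip": 0}]'

```text
t: 8.4
tool_pos: [0.5148, 0.0028, 0.0162]
tool_rot: [-3.14, -0.063, -0.001]
contact_force: [-1.5, -1.2, 0.3]
opening: 0.0001
grip_force: 0.9
```

Emit:
jog_arm --steps '[{"delta_rot": [0,0,0],"linear": [0,-0.005,0],"grip": 0},{"delta_rot": [0,0,0],"linear": [0,-0.005,0],"grip": 0},{"delta_rot": [0,0,0],"linear": [0,-0.005,0],"grip": 0},{"delta_rot": [0,0,0],"linear": [0,-0.005,0],"grip": 0},{"delta_rot": [0,0,0],"linear": [0,-0.005,0],"grip": 0},{"delta_rot": [0,0,0],"linear": [0,-0.005,0],"grip": 0},{"delta_rot": [0,0,0],"linear": [0,-0.005,0],"grip": 0},{"delta_rot": [0,0,0],"linear": [0,-0.005,0],"grip": 0},{"delta_rot": [0,0,0],"linear": [0,0,0],"grip": 0}]'

```text
t: 9.3
tool_pos: [0.5132, 0.0427, 0.0163]
tool_rot: [-3.141, -0.064, -0.0]
contact_force: [-0.4, -0.5, 0.7]
opening: 0.0
grip_force: 0.0
```

```bash
python3 look.py 8 wrist
```

```text
t 9.3 tcp fence -29.5 72.9 16.3 [-0.4 -0.5  0.7] [-3.141 -0.064 -0.   ]
wrist stop c -33.2 139.7 fx [-54.5  -8.4] fy [135.5 145.8] ang 0.10 2401
wrist stop c -12.1 44.6 fx [-18.2  -7.9] fy [21.5 64.9] ang 1.53 2930
wrist stop c -12.1 -16.6 fx [-18.2  -8. ] fy [-39.4   3.9] ang 1.56 2891
```

View pics/wrist8.png

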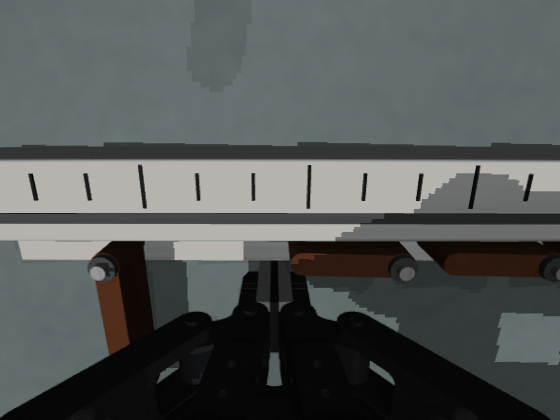

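The picture shows stops 3 and 4 flat, their bars at rows 250–275, and the long stop still square at (105,270). Now I'll back off and lift clear.

Emit:
jog_arm --steps '[{"delta_rot": [0,0,0],"linear": [-0.004,0,0],"grip": 0},{"delta_rot": [0,0,0],"linear": [-0.004,0,0],"grip": 0},{"delta_rot": [0,0,0],"linear": [0,0,-0.015],"grip": 0},{"delta_rot": [0,0,0],"linear": [0,0,-0.03],"grip": 0},{"delta_rot": [0,0,0],"linear": [0,0,-0.04],"grip": 0},{"delta_rot": [0,0,0],"linear": [0,0,-0.04],"grip": 0},{"delta_rot": [0,0,0],"linear": [0,0,-0.04],"grip": 0},{"delta_rot": [0,0,0],"linear": [0,0,-0.04],"grip": 0},{"delta_rot": [0,0,0],"linear": [0,0,-0.02],"grip": 0},{"delta_rot": [0,0,0],"linear": [0,0,0],"grip": 0}]'

```text
t: 10.35
tool_pos: [0.5073, 0.0416, 0.2473]
tool_rot: [3.14, 0.063, 0.015]
contact_force: [-0.3, 0.5, 0.2]
opening: -0.0001
grip_force: 0.0
```

```bash
python3 look.py 9 wrist scene side; python3 -c "
from m import *
measure('side','side9')"
```

```text
t 10.35 tcp fence -35.4 72.0 247.3 [-0.3  0.5  0.2] [3.14  0.063 0.015]
wrist stop c -15.2 45.8 fx [-19.9 -10.3] fy [26.  64.4] ang -1.55 368
wrist stop c -15.1 -16.1 fx [-19.9 -10.3] fy [-36.1   3.5] ang -1.55 376
wrist stop c -15.0 -77.9 fx [-19.8 -10.2] fy [-98.  -58.3] ang -1.55 375
wrist stop c -14.8 -139.5 fx [-19.6 -10. ] fy [-159.9 -119.6] ang -1.55 382
wrist stop c -59.4 141.4 fx [-98.1 -23.1] fy [137.  146.1] ang -0.00 610
scene stop c -55.9 139.9 fx [-91.9 -20.6] fy [136.1 144.5] ang 0.01 167
scene stop c -10.5 45.6 fx [-15.1  -6.4] fy [29.6 61.7] ang 1.56 89
scene stop c -10.4 -16.3 fx [-15.1  -6.6] fy [-33.   -0.1] ang 1.55 97
scene stop c -11.0 -78.2 fx [-14.9  -7.1] fy [-93.6 -62.1] ang 1.55 78
scene stop c -10.7 -140.8 fx [-14.6  -7. ] fy [-156.4 -124.1] ang 1.55 100
side stop c -55.5 138.3 fx [-94.7 -13.8] fy [133.2 145. ] ang 0.02 192
side stop c -12.3 47.3 fx [-17.1  -7.1] fy [31.8 62.8] ang -1.49 63
side stop c -12.6 -15.5 fx [-17.4  -7. ] fy [-33.6   2.6] ang -1.45 82
side stop c -13.3 -77.9 fx [-17.4  -8. ] fy [-96.7 -60.4] ang -1.50 87
side stop c -12.9 -139.9 
[... 403 characters left out ...]
17.5 [[550.0, 308.0], [578.0, 220.0], [612.0, 231.0], [584.0, 318.0]]
[332. 217.] 294 top z 0.068 c [657.4  61.9] [25.6 20.1] 72.7 [[644.0, 53.0], [663.0, 47.0], [671.0, 71.0], [652.0, 77.0]]
[246. 221.] 471 top z 0.034 c [486.3 108.3] [85.1 13.4] 1.9 [[444.0, 114.0], [444.0, 100.0], [529.0, 103.0], [529.0, 116.0]]
[294. 289.] 630 top z 0.035 c [535.3 -83.4] [ 11.5 236.1] 2.2 [[525.0, 34.0], [534.0, -202.0], [546.0, -201.0], [536.0, 35.0]]
[375. 293.] 1117 top z 0.023 c [ 677.5 -130.4] [91.7 45.7] 78.7 [[646.0, -171.0], [691.0, -180.0], [709.0, -90.0], [664.0, -81.0]]
[215. 287.] 511 top z 0.049 c [399.3 -69.5] [38.8 36.8] 81.7 [[378.0, -86.0], [415.0, -91.0], [420.0, -53.0], [384.0, -48.0]]
```

View pics/side9.png

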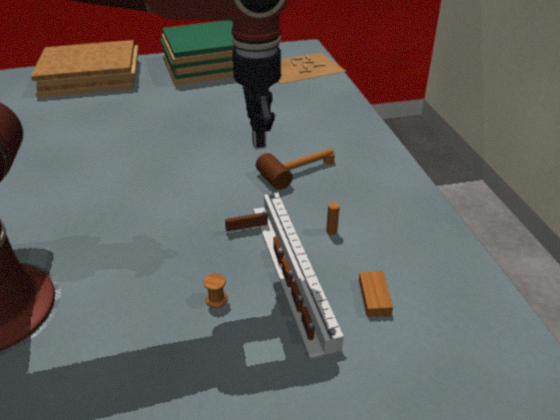

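The picture shows all four short stops flat along the fence, around (278,245) to (308,330). The long stop is square at (246,221), the bystanders haven't moved, and the hand is clear.

```bash
python3 -c "
from station import ctrl
print(ctrl.finish_job())"
```

```text
the job is handed in; nothing more can be done
None
```

The job is handed in: the four short stops were folded flat in order, at about 1.55 rad each. Forces read between moves stayed under about 6 N, the long stop is still square, the spool, dowel, offcut and mallet are where they were, and the hand is clear after about 10 s.

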